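# Find the worn spring foot and push its tag down

### The job

One of the three spring feet for the machine stand is worn out: with the fingertips press down each black pad by at least 5 mm and let it come back up, one after the other from the robot's left to its right, and feel which is the softest. Then push the red tag of the softest foot fully down, leave the other two tags up, and move clear. Only press and push, do not grip, lift or pull anything up; the glue bottle, offcut, screwdriver and jar around the feet stay where they are.

Things in the scene. Friction and masses are not known exactly. Their poses are not given: they have to be found in the camera images.
- mount_left: one of three alike plywood boards (140 x 76 x 24 mm) screwed to the bench about 200 mm apart, this one on the robot's left (+y). It carries a spring foot and, 72 mm from it on the side away from the robot, a red tag. Origin: under the centre of the round pad, on the bench; x axis points from the pad to the tag (board turned up to 20 degrees); z up
- pad_left (a point): top centre of the unpressed round black rubber pad (56 mm across) on the coil spring here, 62 mm above the bench; the point stays put when the pad moves. Pads go straight down 15 mm to a stop and spring back. All look alike, yield from about 1 N; 8 mm down they push back with about 4, 7.5 and 13 N; which stands where changes every time (rules name the pads spring_1_c0 to 3, order untold)
- tagtop_left (a point): centre of the top of this board's red plastic tag: a head 18 mm (along board x) x 36 mm (along board y) x 10 mm on a thin blade that slides down into a black guide; 63 to 66 mm above the bench when up, 44 mm when fully down; moves with the tag
- tag_left (a joint): how far this tag is pushed down, m: 0 to 0.003 at the start (up), 0.022 fully down with its head on the guide (negative: pulled out upward). It slides with about 4 N of friction and stays where it is left
- mount_middle: one of three alike plywood boards (140 x 76 x 24 mm) screwed to the bench about 200 mm apart, this one between the other two. It carries a spring foot and, 72 mm from it on the side away from the robot, a red tag. Origin: under the centre of the round pad, on the bench; x axis points from the pad to the tag (board turned up to 20 degrees); z up
- pad_middle (a point): top centre of the unpressed round black rubber pad (56 mm across) on the coil spring here, 62 mm above the bench; the point stays put when the pad moves. Pads go straight down 15 mm to a stop and spring back. All look alike, yield from about 1 N; 8 mm down they push back with about 4, 7.5 and 13 N; which stands where changes every time (rules name the pads spring_1_c0 to 3, order untold)
- tagtop_middle (a point): centre of the top of this board's red plastic tag: a head 18 mm (along board x) x 36 mm (along board y) x 10 mm on a thin blade that slides down into a black guide; 63 to 66 mm above the bench when up, 44 mm when fully down; moves with the tag
- tag_middle (a joint): how far this tag is pushed down, m: 0 to 0.003 at the start (up), 0.022 fully down with its head on the guide (negative: pulled out upward). It slides with about 4 N of friction and stays where it is left
- mount_right: one of three alike plywood boards (140 x 76 x 24 mm) screwed to the bench about 200 mm apart, this one on the robot's right (-y). It carries a spring foot and, 72 mm from it on the side away from the robot, a red tag. Origin: under the centre of the round pad, on the bench; x axis points from the pad to the tag (board turned up to 20 degrees); z up
- pad_right (a point): top centre of the unpressed round black rubber pad (56 mm across) on the coil spring here, 62 mm above the bench; the point stays put when the pad moves. Pads go straight down 15 mm to a stop and spring back. All look alike, yield from about 1 N; 8 mm down they push back with about 4, 7.5 and 13 N; which stands where changes every time (rules name the pads spring_1_c0 to 3, order untold)
- tagtop_right (a point): centre of the top of this board's red plastic tag: a head 18 mm (along board x) x 36 mm (along board y) x 10 mm on a thin blade that slides down into a black guide; 63 to 66 mm above the bench when up, 44 mm when fully down; moves with the tag
- tag_right (a joint): how far this tag is pushed down, m: 0 to 0.003 at the start (up), 0.022 fully down with its head on the guide (negative: pulled out upward). It slides with about 4 N of friction and stays where it is left
- glue: bystander: loose upright white glue bottle, 56 mm across, 150 mm tall; origin under its centre
- offcut: bystander: loose wood offcut, 50 x 120 x 40 mm (x, y, z); origin under its centre
- screwdriver: bystander: loose orange-handled screwdriver, about 200 mm long, lying beyond the feet, roughly across the robot's view; it may rock slightly; its long axis is its x, blade towards its +x
- screwjar: bystander: loose glass jar with a steel cap, 64 mm across, 80 mm tall; origin under its centre
Mind the look-alikes: they are no part of the job. Leave any orange or pink look-alike of the mount_middle alone. Leave any purple look-alike of the mount_right alone.

How it is judged:
On the way, in this order (a step that is already met when the one before it is completed fails the run):
1. the left pad is pressed down at least 4 mm (((horizontal distance between spring_1_c0 and mount_left below 0.03 m and height (world z) of spring_1_c0 below 0.052 m) or (horizontal distance between spring_2_c0 and mount_left below 0.03 m and height (world z) of spring_2_c0 below 0.052 m) or (horizontal distance between spring_3_c0 and mount_left below 0.03 m and height (world z) of spring_3_c0 below 0.052 m))), for 0.1 s.
2. then the middle pad is pressed down at least 4 mm (((horizontal distance between spring_1_c0 and mount_middle below 0.03 m and height (world z) of spring_1_c0 below 0.052 m) or (horizontal distance between spring_2_c0 and mount_middle below 0.03 m and height (world z) of spring_2_c0 below 0.052 m) or (horizontal distance between spring_3_c0 and mount_middle below 0.03 m and height (world z) of spring_3_c0 below 0.052 m))), for 0.1 s.
3. then the right pad is pressed down at least 4 mm (((horizontal distance between spring_1_c0 and mount_right below 0.03 m and height (world z) of spring_1_c0 below 0.052 m) or (horizontal distance between spring_2_c0 and mount_right below 0.03 m and height (world z) of spring_2_c0 below 0.052 m) or (horizontal distance between spring_3_c0 and mount_right below 0.03 m and height (world z) of spring_3_c0 below 0.052 m))), for 0.1 s.
4. then the tag beside the softest pad is pushed down (((horizontal distance between spring_2_c0 and mount_left below 0.03 m and value of joint tag_left above 0.018 m and value of joint each of tag_middle, tag_right below 0.008 m) or (horizontal distance between spring_2_c0 and mount_middle below 0.03 m and value of joint tag_middle above 0.018 m and value of joint each of tag_left, tag_right below 0.008 m) or (horizontal distance between spring_2_c0 and mount_right below 0.03 m and value of joint tag_right above 0.018 m and value of joint each of tag_left, tag_middle below 0.008 m))), for 0.2 s.
At the end, for the whole second after the job is handed in: the softest foot's tag is down at least 18 of its 22 mm, the other two tags are still up (less than 8 mm down), all pads have come back up to within 3 mm, and the bystanders are within 20 mm of where they began (((horizontal distance between spring_2_c0 and mount_left below 0.03 m and value of joint tag_left above 0.018 m and value of joint each of tag_middle, tag_right below 0.008 m) or (horizontal distance between spring_2_c0 and mount_middle below 0.03 m and value of joint tag_middle above 0.018 m and value of joint each of tag_left, tag_right below 0.008 m) or (horizontal distance between spring_2_c0 and mount_right below 0.03 m and value of joint tag_right above 0.018 m and value of joint each of tag_left, tag_middle below 0.008 m)) and height (world z) of each of spring_1_c0, spring_2_c0, spring_3_c0 above 0.053 m and distance of each of glue, offcut, screwdriver, screwjar from where it was at the start of the episode below 0.02 m); the robot touches nothing.
It fails at once if the tag of a foot that is not the softest is pushed down (8 mm or more) ((not (horizontal distance between spring_2_c0 and mount_left below 0.03 m) and value of joint tag_left above 0.008 m) or (not (horizontal distance between spring_2_c0 and mount_middle below 0.03 m) and value of joint tag_middle above 0.008 m) or (not (horizontal distance between spring_2_c0 and mount_right below 0.03 m) and value of joint tag_right above 0.008 m)).
It fails at once if a tag is pulled up out of its guide (more than 4 mm above its zero) (value of joint any of tag_left, tag_middle, tag_right below -0.004 m).
It fails at once if a bystander is shifted, lifted or carried by more than 20 mm (distance of any of glue, offcut, screwdriver, screwjar from where it was at the start of the episode above 0.02 m).
It also fails if it takes over 67 s, if anything falls off the work surface, if the arm or the gripper's body presses on something with over 40 N, if the wrist force passes 120 N, or if a joint passes its speed limit or range.

### The arm

A 7-joint arm with a two-finger parallel gripper is mounted at the origin on the work surface. World frame = base frame: x ahead of the robot, y to its left, z up, the work surface at z = 0. Lengths are in m, angles in rad, forces in N, time in s.
With the tool pointing down it reaches from about 0.4 to 0.85 m from the base axis. Payload 4.5 kg.
Tool frame: the origin (TCP) lies midway between the tips of the shut fingers; the grasp point (between the pads) lies 19 mm behind it; z points along the fingers, y is the direction in which the jaws open and shut (so a half turn about z gives the same grasp; the last joint's range is limited). The gripper opens to 88 mm and grips with 3 to 60 N. Pads are 18 mm wide; open, the fingers measure 123 mm over their backs; the gripper's body (75 mm by 187 mm) begins 45 mm behind the grasp point.
Start: joints at [-1.073, 0.689, -0.195, 1.565, 0.157, 0.902, -0.215], TCP at [0.28, 0.559, 0.239] pointing down, gripper open.
Joint ranges: [-3.01, 3.01], [-0.46, 2.08], [-1.47, 1.51], [0.13, 2.56], [-1, 4.14], [0.04, 2.09], [-2.66, 2.66]. Speed limits (rad/s): [2.57, 2.57, 3.14, 3.14, 3.14, 3.14, 3.14].

### API

Orientations are given as a unit quaternion [x, y, z, w].
In Python, from plant import r gives the robot as it stands.
- The arm moves only by the tool play_rows, never from a script. Its argument "targets" is a list of rows, each an object of numbers: "jaw": the closure, from 0 (fully open) to 1 (shut); "dx", "dy", "dz": the shift along the tool's x, y, z in m; "yaw": the turn about the tool's z in rad. A call has exactly 5 rows; each row shifts and turns the pose as measured when the row begins, along the tool's axes as they then stand; what a row does not reach is not made up. A row lasts 1/10 s, in which the tool goes at most 50 mm and 8.59 degrees, less where a joint would pass 70% of its speed; a pose out of reach is approached as far as the arm can. A call with a gripper value outside its range is refused whole. The fingers move at their own pace and stop on an object; "squeeze" is the grip in N (left out, the last holds). Time passes only in rows, so rows that do not move let the fingers close, or fill a call up. It gives the time, the measured TCP pose, the force and the opening at its end, in the units of the state.
- r.get_state(): the state, without advancing time (a new reading comes with each control period).
- r.snapshot(name): name is "side" or "top" or "wrist"; returns a dict with "frame" (480x640x3 uint8, red, green, blue), "z_map" (480x640 float32, m along the optical axis (not along the pixel's ray), 0 where there is no reading), "mtx" (3x3 intrinsics, pixels), "position" and "orientation" of the camera in the world; the wrist camera has in their place "T_tool_cam" (4x4, takes a point from camera to tool coordinates, whose origin is the TCP and whose axes are the flange's). Camera axes: x right, y up, looking along -z (the intrinsics and any distortion apply to the point x, -y, -z); pixel columns grow to the right and rows downward; lengths in m; the calibration is good to about 2 mm. A picture is of the moment at which its call begins: read the wrist's pose just before it.
- r.finish_job(): hands the job in, once; it reports no verdict.
The state is a dict: "clock": time; "q": joint angles; "qd": joint speeds; "joint_torque": joint torques, N m; "tool_pos": TCP position; "eef_rot": TCP orientation; "contact_force": force on the tool from outside, world axes, zero at the start; "moment": the same for the moment, N m; "opening": opening from 0.0 (shut) to 1.0 (fully open).
Only numpy, scipy, OpenCV 4.12 (cv2) and the standard library are available. Lean on these libraries where they do the work, as an engineer would, in place of code of your own. Each camera call takes 0.05 s, during which the arm holds its last target.

## Working session

There is one attempt and no reset: what is moved stays moved. The work goes in short steps, Python scripts to look and compute and a tool call to move; the robot and the scene stay as the last step left them, time stands still between calls to the robot, and variables do not carry over. Pictures are saved under pics/ and viewed, and the job is handed in when it is done.

Besides the shell and the picture viewer there is one more tool, called after "Emit:" as name(argument=value, ...) on one line, values as JSON. play_rows: Moves the arm, as the interface text tells. Its arguments: {"type":"object","properties":{"targets":{"type":"array"},"squeeze":{"type":"number"}},"required":["targets"]}

```bash
mkdir -p pics; ls; python3 - <<'E'
from plant import r
import cv2,numpy as np,pickle
s=r.get_state();print(s)
for n in("top","side","wrist"):
    d=r.snapshot(n);cv2.imwrite(f"pics/{n}0.png",d["frame"][:,:,::-1]);pickle.dump(d,open(f"{n}0.pkl","wb"))
    print(n,{k:v for k,v in d.items() if k not in("frame","z_map")})
E
```

```text
pics
{'clock': 0.0, 'q': array([-1.073203  ,  0.68997852, -0.19450948,  1.56635164,  0.15733544,
        0.9024983 , -0.21510391]), 'qd': array([-1.87589163e-03,  1.00337586e-03,  1.05830366e-04,  3.89446588e-04,
        7.23825097e-05,  4.34905172e-05, -2.34991309e-04]), 'joint_torque': array([ 4.27562572e-04, -5.27561331e+01, -1.26690656e+00, -1.53422034e+01,
       -5.26556396e-02,  6.48273548e-03,  1.73860699e-04]), 'tool_pos': array([0.2793605 , 0.55837986, 0.23791131]), 'eef_rot': array([ 2.29775102e-01,  9.73243318e-01, -9.11033856e-04, -1.30393313e-04]), 'contact_force': array([-0.24807393,  0.68047707,  1.81478278]), 'moment': array([-0.03807007,  0.00158405, -0.00057307]), 'opening': 1.0006433207497316}
top {'mtx': array([[562.8628062 ,   0.        , 320.23358526],
       [  0.        , 562.8628062 , 245.19132586],
       [  0.        ,   0.        ,   1.        ]]), 'position': array([ 0.4276547 , -0.03021224,  1.38961289]), 'orientation': array([ 0.03149647, -0.01577591, -0.69936354,  0.71389757])}
side {'mtx': array([[490.78585482,   0.        , 316.25348001],
       [  0.        , 490.78585482, 236.18820013],
       [  0.        ,   0.        ,   1.        ]]), 'position': array([ 0.25953212, -0.66761804,  0.93377601]), 'orientation': array([ 0.32918487, -0.05501616, -0.17473374,  0.92632536])}
wrist {'mtx': array([[428.0837089 ,   0.        , 321.53078152],
       [  0.        , 428.0837089 , 235.76456634],
       [  0.        ,   0.        ,   1.        ]]), 'T_tool_cam': array([[ 4.35321047e-04,  9.57096792e-01,  2.89768082e-01,
         7.45846427e-02],
       [ 9.99999891e-01, -4.66243038e-04,  3.76808814e-05,
        -3.32292450e-04],
       [ 1.71166601e-04,  2.89768034e-01, -9.57096890e-01,
        -1.45319146e-01],
       [ 0.00000000e+00,  0.00000000e+00,  0.00000000e+00,
         1.00000000e+00]])}
```

View pics/top0.png

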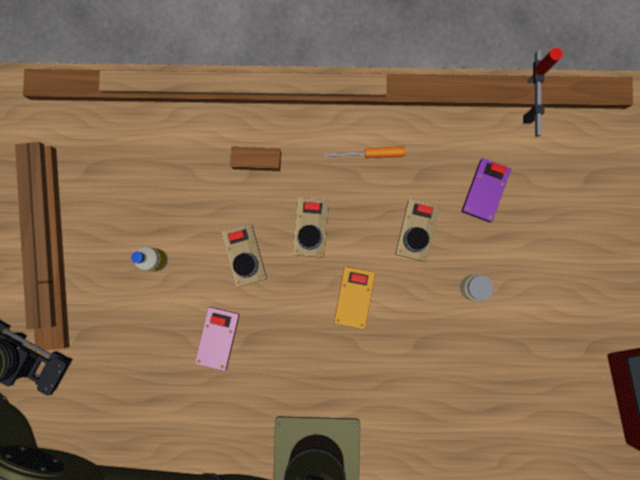

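View pics/side0.png

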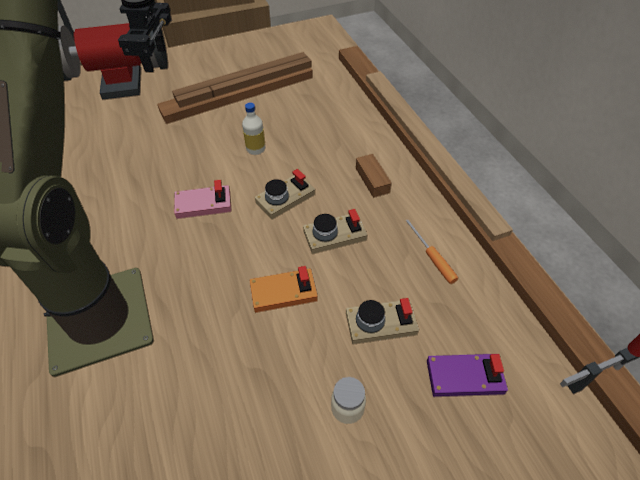

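The top view shows the three plywood boards: pads at about (245,265), (310,237) and (416,239), with red tags at (237,236), (313,207) and (424,209). The pink, orange and purple boards are look-alikes. The glue bottle stands at (150,259), the offcut at (256,159), the screwdriver at (370,153) and the jar at (478,288).

```bash
cat > h.py <<'E'
import numpy as np,cv2,pickle
from scipy.spatial.transform import Rotation as R
def campose(d,state=None):
    if "T_tool_cam" in d:
        T=np.eye(4);T[:3,:3]=R.from_quat(state["eef_rot"]).as_matrix();T[:3,3]=state["tool_pos"];T=T@d["T_tool_cam"];return T[:3,:3],T[:3,3]
    return R.from_quat(d["orientation"]).as_matrix(),np.array(d["position"])
def ray(d,uv,z,state=None):
    Rm,p=campose(d,state);K=d["mtx"];x=(uv[0]-K[0,2])/K[0,0];y=(uv[1]-K[1,2])/K[1,1]
    v=Rm@np.array([x,-y,-1.]);return p+v*(z-p[2])/v[2]
def blobs(d,kind,amin=30):
    hsv=cv2.cvtColor(d["frame"],cv2.COLOR_RGB2HSV);H,S,V=cv2.split(hsv)
    m=(((H<6)|(H>174))&(S>180)&(V>120)) if kind=="red" else (V<50)
    n,l,st,c=cv2.connectedComponentsWithStats(m.astype(np.uint8))
    return [(c[i].round(1),st[i]) for i in range(1,n) if st[i][4]>=amin]
E
python3 - <<'E'
from h import *
for n in("top","side"):
    d=pickle.load(open(n+"0.pkl","rb"))
    for k,z in(("red",.064),("black",.062)):
        for c,s in blobs(d,k):
            if s[4]<2000: print(n,k,c,s,ray(d,c,z).round(4))
E
```

```text
top red [555.5  53.7] [549  48  13  13 118] [ 0.9867 -0.5533  0.064 ]
top red [497.9 168.1] [491 163  15  11 101] [ 0.7073 -0.4164  0.064 ]
top red [311.9 205.8] [305 202  15   8  99] [0.6094 0.022  0.064 ]
top red [424.3 208.8] [417 205  16   9 104] [ 0.6071 -0.2437  0.064 ]
top red [235.8 235.3] [229 231  15  10 102] [0.5357 0.201  0.064 ]
top red [358.4 276.5] [352 274  14   6  50] [ 0.4442 -0.091   0.064 ]
top red [218. 320.] [211 316  15   9  93] [0.3353 0.2367 0.064 ]
top black [534.1  72.7] [532  61   6  23  63] [ 0.9402 -0.503   0.062 ]
top black [173.9  99.6] [125  99 101   2 113] [0.8623 0.362  0.062 ]
top black [382.7 102.7] [344 102  81   3  97] [ 0.8619 -0.1423  0.062 ]
top black [530.3 114.3] [524 104  13  19 154] [ 0.8387 -0.4936  0.062 ]
top black [584.7 105.8] [543 105  84   3 113] [ 0.8612 -0.6221  0.062 ]
top black [ 47.5 238.9] [ 40 144  15 182 417] [0.5184 0.6528 0.062 ]
top black [ 54.2 168. ] [ 52 148   5  45  84] [0.69   0.6458 0.062 ]
top black [492. 172.] [485 164  17  14  82] [ 0.6981 -0.4031  0.062 ]
top black [308.9 235.7] [299 226  21  21 357] [0.5383 0.
[... 1288 characters left out ...]
] [314 214  22  18 316] [0.5358 0.0261 0.062 ]
side black [352.5 225.1] [346 217  15  16 112] [ 0.5931 -0.0054  0.062 ]
side black [303.1 284.9] [297 274  14  18 107] [ 0.4293 -0.1186  0.062 ]
side black [371.  311.6] [359 300  25  24 474] [ 0.5353 -0.2299  0.062 ]
side black [402.6 316. ] [396 305  16  20 156] [ 0.5901 -0.2624  0.062 ]
side black [100.7 359.7] [ 52 339 101  37 113] [ 0.011 -0.136  0.062]
side black [624.3 358.2] [615 352  23  13  67] [ 0.9362 -0.4962  0.062 ]
side black [430.  376.9] [427 359   7  35  41] [ 0.5778 -0.3952  0.062 ]
side black [490.2 371.7] [483 359  19  24 206] [ 0.6867 -0.4271  0.062 ]
side black [582.1 381.5] [568 366  31  27 265] [ 0.8318 -0.5043  0.062 ]
```

View pics/wrist0.png

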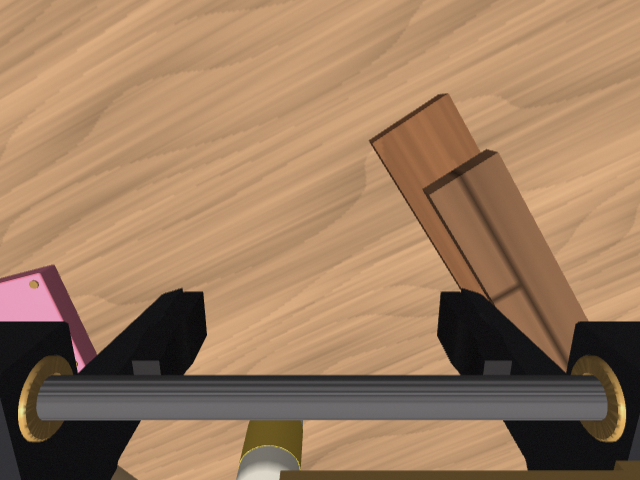

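Both views agree to about 2 mm. Next I shut the fingers, square up the tool and approach the left pad.

Emit:
play_rows(targets=[{"jaw":1,"dx":-0.03,"dy":-0.025,"dz":0,"yaw":-0.1},{"jaw":1,"dx":-0.03,"dy":-0.025,"dz":0,"yaw":-0.1},{"jaw":1,"dx":-0.03,"dy":-0.03,"dz":0,"yaw":-0.1},{"jaw":1,"dx":-0.03,"dy":-0.03,"dz":0,"yaw":-0.1},{"jaw":1,"dx":-0.02,"dy":-0.03,"dz":0,"yaw":-0.08}], squeeze=10)

```text
clock: 0.65
tool_pos: [0.3766, 0.3879, 0.2358]
eef_rot: [-0.024, 1.0, 0.001, -0.002]
contact_force: [1.1, 0.8, -0.2]
opening: 0.57
```

Emit:
play_rows(targets=[{"jaw":1,"dx":-0.02,"dy":-0.044,"dz":0,"yaw":0.02},{"jaw":1,"dx":-0.02,"dy":-0.044,"dz":0,"yaw":0},{"jaw":1,"dx":-0.02,"dy":-0.044,"dz":0.02,"yaw":0},{"jaw":1,"dx":-0.02,"dy":-0.044,"dz":0.03,"yaw":0},{"jaw":1,"dx":-0.01,"dy":-0.025,"dz":0.03,"yaw":0}])

```text
clock: 1.15
tool_pos: [0.4751, 0.1929, 0.1612]
eef_rot: [-0.013, 1.0, 0.003, 0.002]
contact_force: [0.7, 0.7, 1.1]
opening: 0.119
```

Emit:
play_rows(targets=[{"jaw":1,"dx":0,"dy":0,"dz":0.03,"yaw":0},{"jaw":1,"dx":0,"dy":0,"dz":0.01,"yaw":0},{"jaw":1,"dx":0,"dy":0,"dz":0,"yaw":0},{"jaw":1,"dx":0,"dy":0,"dz":0,"yaw":0},{"jaw":1,"dx":0,"dy":0,"dz":0,"yaw":0}])

```text
clock: 1.65
tool_pos: [0.476, 0.1875, 0.1183]
eef_rot: [-0.01, 1.0, 0.001, 0.001]
contact_force: [0.1, 0.6, 0.3]
opening: 0.003
```

```bash
python3 - <<'E'
from plant import r
from h import *
s=r.get_state();print(s["clock"],s["tool_pos"],s["eef_rot"],s["contact_force"],s["opening"])
d=r.snapshot("wrist");cv2.imwrite("pics/w1.png",d["frame"][:,:,::-1])
for k,z in(("red",.064),("black",.062)):
    for c,q in blobs(d,k,200): print(k,c,q,ray(d,c,z,s).round(4))
E
```

```text
1.65 [0.47597707 0.18752429 0.11833456] [-9.78949856e-03  9.99951558e-01  8.58046513e-04  5.57362445e-04] [0.09844992 0.61898149 0.26062102] 0.002946728522110705
red [ 35.9 463.5] [  7 455  62  19 858] [0.6031 0.0239 0.064 ]
black [318.  317.3] [  129   189   386   281 30162] [0.5068 0.186  0.062 ]
black [ 90.4 309. ] [ 37 286  77  71 594] [0.5043 0.0679 0.062 ]
black [ 38.9 350.1] [   0  314  128   65 4753] [0.5292 0.037  0.062 ]
black [578.1 377. ] [516 376 124   3 365] [0.5404 0.329  0.062 ]
black [ 76.9 431.3] [  30  421   79   31 1288] [0.5817 0.0496 0.062 ]
```

View pics/w1.png

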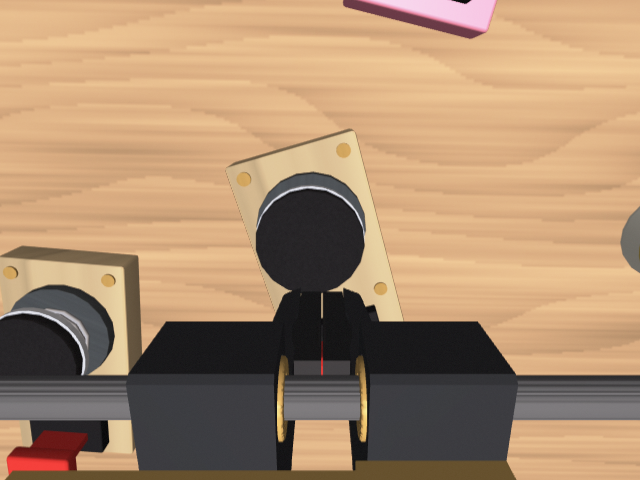

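The wrist view shows the left pad at about (311,240), ahead of the shut fingertips at about (322,292), which fits the estimate. I move over it and down to just above.

Emit:
play_rows(targets=[{"jaw":1,"dx":0.009,"dy":-0.007,"dz":0.01,"yaw":0},{"jaw":1,"dx":0,"dy":0,"dz":0.02,"yaw":0},{"jaw":1,"dx":0,"dy":0,"dz":0.015,"yaw":0},{"jaw":1,"dx":0,"dy":0,"dz":0,"yaw":0},{"jaw":1,"dx":0,"dy":0,"dz":0,"yaw":0}])

```text
clock: 2.2
tool_pos: [0.4704, 0.186, 0.0779]
eef_rot: [-0.012, 1.0, 0.005, 0.006]
contact_force: [0.1, 0.7, -0.6]
opening: 0.003
```

```bash
python3 - <<'E'
from plant import r
from h import *
s=r.get_state();print(s["clock"],s["tool_pos"],s["eef_rot"],s["contact_force"])
d=r.snapshot("wrist");cv2.imwrite("pics/w2.png",d["frame"][:,:,::-1])
print(ray(d,(311,238),.062,s))
E
```

```text
2.2 [0.47037188 0.18595842 0.07794061] [-0.01228837  0.99989394  0.00474785  0.00621008] [ 0.05837885  0.72318797 -0.56885211]
[0.44552668 0.18092322 0.062     ]
```

View pics/w2.png

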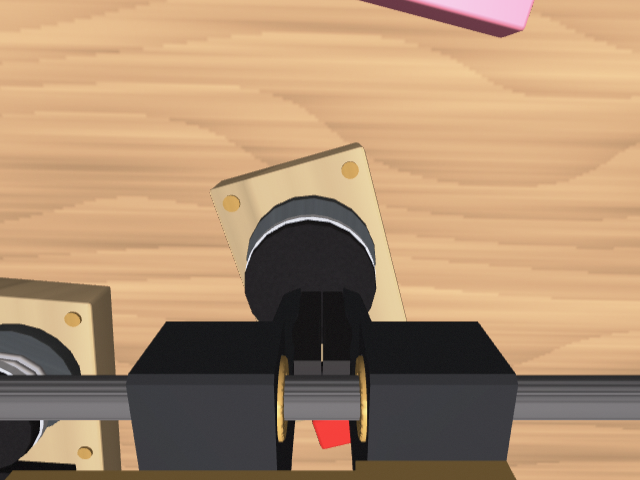

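The tips are over the pad, whose centre is at about (311,283), and are slightly to the left and beyond it. I press down while correcting.

Emit:
play_rows(targets=[{"jaw":1,"dx":0.005,"dy":-0.008,"dz":0.006,"yaw":0},{"jaw":1,"dx":0,"dy":0,"dz":0.006,"yaw":0},{"jaw":1,"dx":0,"dy":0,"dz":0.004,"yaw":0},{"jaw":1,"dx":0,"dy":0,"dz":0,"yaw":0},{"jaw":1,"dx":0,"dy":0,"dz":0,"yaw":0}])

```text
clock: 2.75
tool_pos: [0.4686, 0.1807, 0.0645]
eef_rot: [-0.013, 1.0, 0.007, 0.01]
contact_force: [0.6, 1.2, -1.0]
opening: 0.005
```

Emit:
play_rows(targets=[{"jaw":1,"dx":0,"dy":0,"dz":0.006,"yaw":0},{"jaw":1,"dx":0,"dy":0,"dz":0.006,"yaw":0},{"jaw":1,"dx":0,"dy":0,"dz":0.004,"yaw":0},{"jaw":1,"dx":0,"dy":0,"dz":0,"yaw":0},{"jaw":1,"dx":0,"dy":0,"dz":0,"yaw":0}])

```text
clock: 3.25
tool_pos: [0.4692, 0.1809, 0.0496]
eef_rot: [-0.013, 1.0, 0.007, 0.011]
contact_force: [-1.7, -1.1, 10.9]
opening: 0.003
```

```bash
python3 - <<'E'
from plant import r
s=r.get_state();print(s["clock"],s["tool_pos"],s["eef_rot"],s["contact_force"],s["joint_torque"])
E
```

```text
3.25 [0.46918847 0.18091546 0.04961718] [-0.01271298  0.99983964  0.00676781  0.01064254] [-1.67376024 -1.1119694  10.86748699] [-5.27533307e-02 -4.32353640e+01 -2.35564588e-01 -4.37236950e+00
  6.52842899e-02 -5.42899109e-01  7.76363479e-03]
```

Emit:
play_rows(targets=[{"jaw":1,"dx":0,"dy":0,"dz":-0.004,"yaw":0},{"jaw":1,"dx":0,"dy":0,"dz":-0.002,"yaw":0},{"jaw":1,"dx":0,"dy":0,"dz":0,"yaw":0},{"jaw":1,"dx":0,"dy":0,"dz":0,"yaw":0},{"jaw":1,"dx":0,"dy":0,"dz":0,"yaw":0}])

```text
clock: 3.75
tool_pos: [0.4691, 0.1809, 0.0568]
eef_rot: [-0.013, 1.0, 0.006, 0.011]
contact_force: [-1.0, 0.0, 6.3]
opening: 0.0
```

```bash
python3 - <<'E'
from plant import r
import numpy as np
f=[]
for i in range(4):
    r.snapshot("wrist");s=r.get_state();f.append(s["contact_force"][2])
print(s["clock"],s["tool_pos"],f)
E
```

```text
3.95 [0.46915552 0.18097456 0.05675186] [np.float64(5.585520120097105), np.float64(5.695827219652683), np.float64(5.568191972011973), np.float64(5.436439118312814)]
```

The left pad gave 5.6 N at 5.3 mm and 10.9 N at 12.4 mm, so it looks like the medium spring. Next is the middle pad.

Emit:
play_rows(targets=[{"jaw":1,"dx":0,"dy":0,"dz":-0.03,"yaw":0},{"jaw":1,"dx":0,"dy":0,"dz":-0.03,"yaw":0},{"jaw":1,"dx":-0.022,"dy":-0.046,"dz":0,"yaw":0},{"jaw":1,"dx":-0.022,"dy":-0.046,"dz":0,"yaw":0},{"jaw":1,"dx":-0.022,"dy":-0.046,"dz":0,"yaw":0}])

```text
clock: 4.45
tool_pos: [0.5378, 0.0547, 0.1172]
eef_rot: [-0.023, 1.0, 0.01, 0.012]
contact_force: [1.3, 0.5, -0.3]
opening: 0.004
```

Emit:
play_rows(targets=[{"jaw":1,"dx":0,"dy":0,"dz":0,"yaw":0},{"jaw":1,"dx":0,"dy":0,"dz":0,"yaw":0},{"jaw":1,"dx":0,"dy":0,"dz":0,"yaw":0},{"jaw":1,"dx":0,"dy":0,"dz":0,"yaw":0},{"jaw":1,"dx":0,"dy":0,"dz":0,"yaw":0}])

```text
clock: 4.95
tool_pos: [0.5397, 0.0472, 0.1152]
eef_rot: [-0.017, 1.0, 0.008, 0.012]
contact_force: [-0.7, 0.1, 0.0]
opening: 0.006
```

Emit:
play_rows(targets=[{"jaw":1,"dx":0.003,"dy":-0.02,"dz":0.01,"yaw":0.0},{"jaw":1,"dx":0,"dy":-0.006,"dz":0.015,"yaw":0},{"jaw":1,"dx":0,"dy":0,"dz":0.012,"yaw":0},{"jaw":1,"dx":0,"dy":0,"dz":0,"yaw":0},{"jaw":1,"dx":0,"dy":0,"dz":0,"yaw":0}])

```text
clock: 5.45
tool_pos: [0.5365, 0.0208, 0.0747]
eef_rot: [-0.02, 1.0, 0.008, 0.011]
contact_force: [0.1, -0.1, 0.8]
opening: 0.004
```

```bash
python3 - <<'E'
from plant import r
from h import *
s=r.get_state();print(s["clock"],s["tool_pos"],s["eef_rot"],s["contact_force"])
d=r.snapshot("wrist");cv2.imwrite("pics/w3.png",d["frame"][:,:,::-1])
E
```

```text
5.45 [0.53645286 0.02075879 0.07470967] [-0.02032403  0.99970726  0.00768549  0.01064275] [ 0.07373872 -0.06855933  0.83652575]
```

View pics/w3.png

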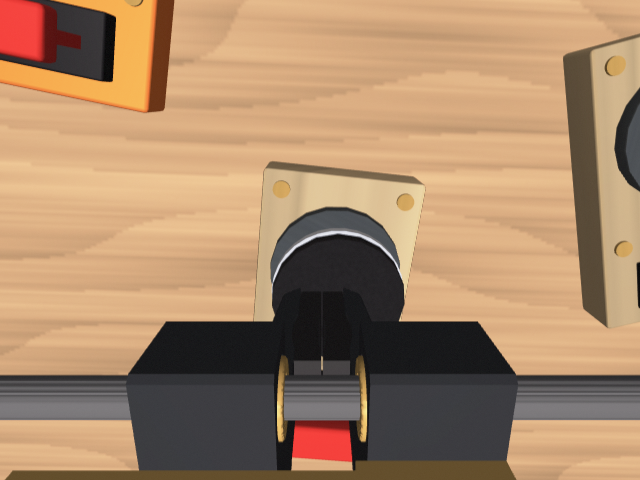

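The tips are over the middle pad, whose centre is at about (338,297). It lies about 6 mm further towards +y, which I correct on the way down to a depth like the first press.

Emit:
play_rows(targets=[{"jaw":1,"dx":0,"dy":0.008,"dz":0.004,"yaw":0},{"jaw":1,"dx":0,"dy":0,"dz":0.005,"yaw":0},{"jaw":1,"dx":0,"dy":0,"dz":0.005,"yaw":0},{"jaw":1,"dx":0,"dy":0,"dz":0,"yaw":0},{"jaw":1,"dx":0,"dy":0,"dz":0,"yaw":0}])

```text
clock: 6.0
tool_pos: [0.5373, 0.0309, 0.0611]
eef_rot: [-0.021, 1.0, 0.008, 0.012]
contact_force: [0.3, -0.3, 0.8]
opening: 0.005
```

Emit:
play_rows(targets=[{"jaw":1,"dx":0,"dy":0,"dz":0.004,"yaw":0},{"jaw":1,"dx":0,"dy":0,"dz":0.004,"yaw":0},{"jaw":1,"dx":0,"dy":0,"dz":0.003,"yaw":0},{"jaw":1,"dx":0,"dy":0,"dz":0,"yaw":0},{"jaw":1,"dx":0,"dy":0,"dz":0,"yaw":0}])

```text
clock: 6.5
tool_pos: [0.5374, 0.0309, 0.0501]
eef_rot: [-0.021, 1.0, 0.008, 0.012]
contact_force: [-1.4, 0.2, 5.2]
opening: 0.001
```

```bash
cat > f.py <<'E'
from plant import r
f=[]
for i in range(3):
    r.snapshot("wrist");s=r.get_state();f.append(s["contact_force"][2])
print(s["clock"],s["tool_pos"],f)
E
python3 f.py
```

```text
6.65 [0.53740944 0.03087096 0.05014887] [np.float64(5.139551337464327), np.float64(5.171336237930798), np.float64(6.251460107081486)]
```

The middle pad gave about 5.4 N at 11.9 mm, so it is soft. Next is the right pad.

Emit:
play_rows(targets=[{"jaw":1,"dx":0,"dy":0,"dz":-0.03,"yaw":0},{"jaw":1,"dx":0,"dy":0,"dz":-0.03,"yaw":0},{"jaw":1,"dx":0.002,"dy":-0.045,"dz":0,"yaw":0.02},{"jaw":1,"dx":0.002,"dy":-0.045,"dz":0,"yaw":0.02},{"jaw":1,"dx":0.002,"dy":-0.045,"dz":0,"yaw":0}])

```text
clock: 7.15
tool_pos: [0.5373, -0.0978, 0.1092]
eef_rot: [-0.009, 1.0, 0.012, 0.015]
contact_force: [1.2, -0.5, 0.2]
opening: 0.008
```

Emit:
play_rows(targets=[{"jaw":1,"dx":0,"dy":-0.045,"dz":0,"yaw":0},{"jaw":1,"dx":0,"dy":-0.045,"dz":0,"yaw":0},{"jaw":1,"dx":0,"dy":-0.03,"dz":0,"yaw":0},{"jaw":1,"dx":0,"dy":0,"dz":0,"yaw":0},{"jaw":1,"dx":0,"dy":0,"dz":0,"yaw":0}])

```text
clock: 7.65
tool_pos: [0.5374, -0.2327, 0.1039]
eef_rot: [-0.002, 1.0, 0.01, 0.015]
contact_force: [0.5, 1.2, 0.1]
opening: 0.006
```

Emit:
play_rows(targets=[{"jaw":1,"dx":0,"dy":0.005,"dz":0.01,"yaw":0},{"jaw":1,"dx":0,"dy":0,"dz":0.012,"yaw":0},{"jaw":1,"dx":0,"dy":0,"dz":0.008,"yaw":0},{"jaw":1,"dx":0,"dy":0,"dz":0,"yaw":0},{"jaw":1,"dx":0,"dy":0,"dz":0,"yaw":0}])

```text
clock: 8.15
tool_pos: [0.5389, -0.2193, 0.0705]
eef_rot: [-0.007, 1.0, 0.012, 0.014]
contact_force: [1.2, -0.8, 1.3]
opening: 0.004
```

```bash
python3 - <<'E'
from plant import r
from h import *
s=r.get_state();print(s["clock"],s["tool_pos"],s["eef_rot"],s["contact_force"])
d=r.snapshot("wrist");cv2.imwrite("pics/w4.png",d["frame"][:,:,::-1])
E
```

```text
8.15 [ 0.53886247 -0.21929221  0.07048579] [-0.0067878   0.9998017   0.0123558   0.01406454] [ 1.16966755 -0.82260471  1.27708074]
```

View pics/w4.png

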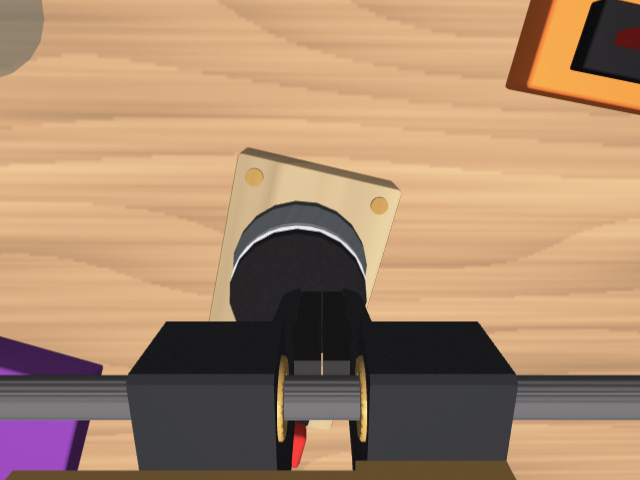

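The tips are about 9 mm to the +y side of the right pad's centre at (298,295). I correct this and press.

Emit:
play_rows(targets=[{"jaw":1,"dx":0,"dy":-0.008,"dz":0.003,"yaw":0},{"jaw":1,"dx":0,"dy":0,"dz":0.004,"yaw":0},{"jaw":1,"dx":0,"dy":0,"dz":0.002,"yaw":0},{"jaw":1,"dx":0,"dy":0,"dz":0,"yaw":0},{"jaw":1,"dx":0,"dy":0,"dz":0,"yaw":0}])

```text
clock: 8.7
tool_pos: [0.5401, -0.2277, 0.0619]
eef_rot: [-0.007, 1.0, 0.012, 0.015]
contact_force: [-0.2, 0.8, 2.0]
opening: 0.004
```

Emit:
play_rows(targets=[{"jaw":1,"dx":0,"dy":0,"dz":0.004,"yaw":0},{"jaw":1,"dx":0,"dy":0,"dz":0.004,"yaw":0},{"jaw":1,"dx":0,"dy":0,"dz":0.003,"yaw":0},{"jaw":1,"dx":0,"dy":0,"dz":0,"yaw":0},{"jaw":1,"dx":0,"dy":0,"dz":0,"yaw":0}])

```text
clock: 9.2
tool_pos: [0.5402, -0.2278, 0.0551]
eef_rot: [-0.007, 1.0, 0.011, 0.016]
contact_force: [-3.4, 1.1, 11.9]
opening: 0.007
```

```bash
python3 f.py
```

```text
9.35 [ 0.54027699 -0.22772999  0.05511571] [np.float64(11.890099976582365), np.float64(12.604217549250135), np.float64(12.216419192463354)]
```

Emit:
play_rows(targets=[{"jaw":1,"dx":0,"dy":0,"dz":0.004,"yaw":0},{"jaw":1,"dx":0,"dy":0,"dz":0.003,"yaw":0},{"jaw":1,"dx":0,"dy":0,"dz":0.002,"yaw":0},{"jaw":1,"dx":0,"dy":0,"dz":0.002,"yaw":0},{"jaw":1,"dx":0,"dy":0,"dz":0.001,"yaw":0}])

```text
clock: 9.85
tool_pos: [0.5403, -0.2277, 0.0511]
eef_rot: [-0.007, 1.0, 0.008, 0.016]
contact_force: [-3.8, 1.6, 17.5]
opening: 0.008
```

Emit:
play_rows(targets=[{"jaw":1,"dx":0,"dy":0,"dz":-0.035,"yaw":0},{"jaw":1,"dx":0,"dy":0,"dz":-0.035,"yaw":0},{"jaw":1,"dx":0,"dy":0.045,"dz":-0.01,"yaw":0.02},{"jaw":1,"dx":0,"dy":0.045,"dz":0,"yaw":0.02},{"jaw":1,"dx":0,"dy":0.045,"dz":0,"yaw":0.02}])

```text
clock: 10.35
tool_pos: [0.5406, -0.1025, 0.1356]
eef_rot: [0.034, 0.999, 0.005, 0.019]
contact_force: [0.6, -0.3, -0.1]
opening: 0.009
```

The right pad gave 17.5 N at 10.9 mm, so it is the stiff one. The softest is the middle, and I go to its tag next, approaching high.

Emit:
play_rows(targets=[{"jaw":1,"dx":-0.02,"dy":0.035,"dz":0,"yaw":0},{"jaw":1,"dx":-0.02,"dy":0.035,"dz":0,"yaw":0},{"jaw":1,"dx":-0.02,"dy":0.035,"dz":0,"yaw":0},{"jaw":1,"dx":0,"dy":0.01,"dz":0,"yaw":0},{"jaw":1,"dx":0,"dy":0,"dz":0,"yaw":0}])

```text
clock: 10.85
tool_pos: [0.6093, 0.0211, 0.1391]
eef_rot: [0.029, 0.999, 0.006, 0.019]
contact_force: [-0.7, -0.3, -0.3]
opening: 0.007
```

Emit:
play_rows(targets=[{"jaw":1,"dx":0,"dy":0,"dz":0,"yaw":0},{"jaw":1,"dx":0,"dy":0,"dz":0,"yaw":0},{"jaw":1,"dx":0,"dy":0,"dz":0,"yaw":0},{"jaw":1,"dx":0,"dy":0,"dz":0,"yaw":0},{"jaw":1,"dx":0,"dy":0,"dz":0,"yaw":0}])

```text
clock: 11.35
tool_pos: [0.6066, 0.013, 0.1379]
eef_rot: [0.033, 0.999, 0.003, 0.017]
contact_force: [0.0, 0.1, 0.0]
opening: 0.005
```

Emit:
play_rows(targets=[{"jaw":1,"dx":-0.002,"dy":0.009,"dz":0.01,"yaw":0},{"jaw":1,"dx":0,"dy":0,"dz":0.02,"yaw":0},{"jaw":1,"dx":0,"dy":0,"dz":0.015,"yaw":0},{"jaw":1,"dx":0,"dy":0,"dz":0,"yaw":0},{"jaw":1,"dx":0,"dy":0,"dz":0,"yaw":0}])

```text
clock: 11.85
tool_pos: [0.6117, 0.0239, 0.0904]
eef_rot: [0.033, 0.999, 0.004, 0.018]
contact_force: [0.2, 0.2, 0.4]
opening: 0.008
```

```bash
python3 - <<'E'
from plant import r
from h import *
s=r.get_state();print(s["clock"],s["tool_pos"],s["eef_rot"],s["contact_force"])
for n in("wrist","side"):
    d=r.snapshot(n);f=d["frame"][:,:,::-1]
    if n=="side": f=cv2.resize(f[150:350,230:490],None,fx=3,fy=3)
    cv2.imwrite(f"pics/{n}5.png",f)
E
```

```text
11.85 [0.61173251 0.02386422 0.09043398] [0.03305549 0.99928718 0.00409204 0.01776838] [0.18724141 0.23467816 0.41438464]
```

View pics/wrist5.png

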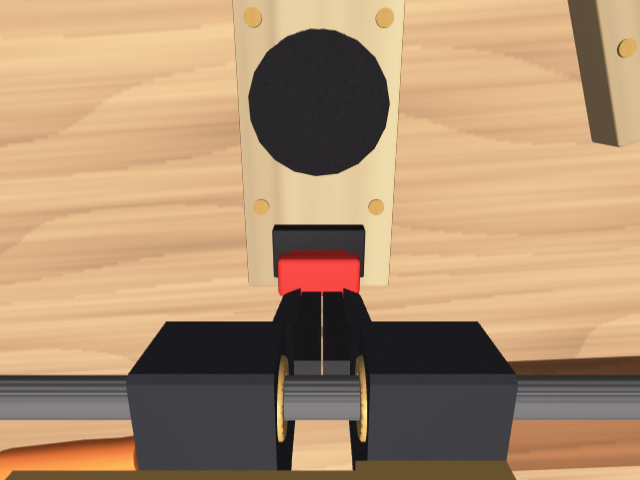

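View pics/side5.png

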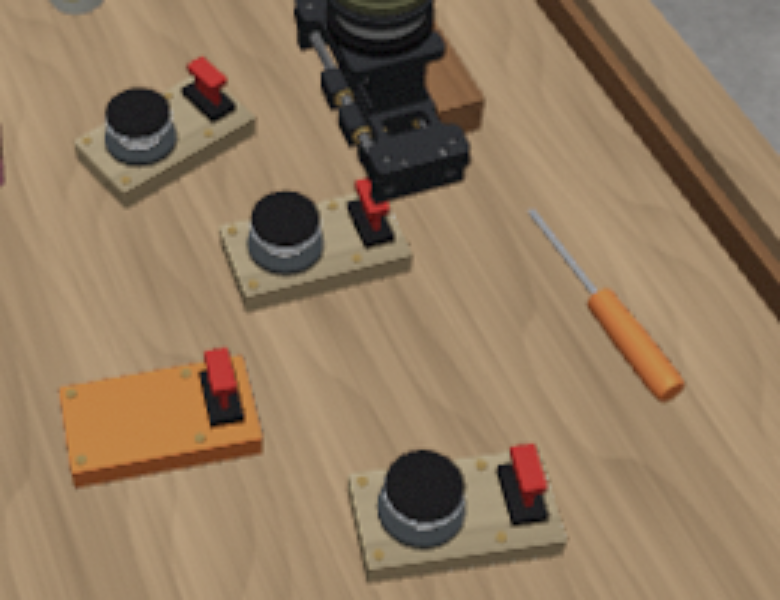

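The wrist view shows the red head centred at (319,272), right ahead of the tips. The TCP is about 3 mm too far out, so I correct and go down.

Emit:
play_rows(targets=[{"jaw":1,"dx":0.004,"dy":-0.002,"dz":0.006,"yaw":0},{"jaw":1,"dx":0,"dy":0,"dz":0.007,"yaw":0},{"jaw":1,"dx":0,"dy":0,"dz":0.005,"yaw":0},{"jaw":1,"dx":0,"dy":0,"dz":0,"yaw":0},{"jaw":1,"dx":0,"dy":0,"dz":0,"yaw":0}])

```text
clock: 12.45
tool_pos: [0.609, 0.0219, 0.0727]
eef_rot: [0.033, 0.999, 0.004, 0.019]
contact_force: [0.1, 0.0, 0.3]
opening: 0.003
```

Emit:
play_rows(targets=[{"jaw":1,"dx":0,"dy":0,"dz":0.005,"yaw":0},{"jaw":1,"dx":0,"dy":0,"dz":0.005,"yaw":0},{"jaw":1,"dx":0,"dy":0,"dz":0.005,"yaw":0},{"jaw":1,"dx":0,"dy":0,"dz":0,"yaw":0},{"jaw":1,"dx":0,"dy":0,"dz":0,"yaw":0}])

```text
clock: 12.95
tool_pos: [0.61, 0.0221, 0.0571]
eef_rot: [0.033, 0.999, 0.004, 0.02]
contact_force: [-0.1, -0.5, 2.6]
opening: 0.006
```

Emit:
play_rows(targets=[{"jaw":1,"dx":0,"dy":0,"dz":0.005,"yaw":0},{"jaw":1,"dx":0,"dy":0,"dz":0.005,"yaw":0},{"jaw":1,"dx":0,"dy":0,"dz":0.004,"yaw":0},{"jaw":1,"dx":0,"dy":0,"dz":0.003,"yaw":0},{"jaw":1,"dx":0,"dy":0,"dz":0.002,"yaw":0}])

```text
clock: 13.45
tool_pos: [0.6103, 0.0221, 0.0443]
eef_rot: [0.034, 0.999, 0.003, 0.02]
contact_force: [-6.0, -1.3, 18.7]
opening: 0.007
```

The force jumped to 18.7 N at 44 mm, so the head is on the guide. I hold briefly, then lift clear.

Emit:
play_rows(targets=[{"jaw":1,"dx":0,"dy":0,"dz":0.002,"yaw":0},{"jaw":1,"dx":0,"dy":0,"dz":0.001,"yaw":0},{"jaw":1,"dx":0,"dy":0,"dz":0,"yaw":0},{"jaw":1,"dx":0,"dy":0,"dz":-0.02,"yaw":0},{"jaw":1,"dx":0,"dy":0,"dz":-0.03,"yaw":0}])

```text
clock: 13.95
tool_pos: [0.6057, 0.0218, 0.0916]
eef_rot: [0.033, 0.999, 0.001, 0.018]
contact_force: [1.1, -0.2, 0.3]
opening: 0.011
```

Emit:
play_rows(targets=[{"jaw":1,"dx":0,"dy":0,"dz":-0.05,"yaw":0},{"jaw":1,"dx":0,"dy":0,"dz":-0.05,"yaw":0},{"jaw":1,"dx":0.04,"dy":0,"dz":-0.03,"yaw":0},{"jaw":1,"dx":0.04,"dy":0,"dz":-0.02,"yaw":0},{"jaw":1,"dx":0.03,"dy":0,"dz":0,"yaw":0}])

```text
clock: 14.45
tool_pos: [0.496, 0.0302, 0.2427]
eef_rot: [0.035, 0.999, 0.004, 0.024]
contact_force: [0.1, 1.1, 0.5]
opening: 0.008
```

Emit:
play_rows(targets=[{"jaw":1,"dx":0,"dy":0,"dz":0,"yaw":0},{"jaw":1,"dx":0,"dy":0,"dz":0,"yaw":0},{"jaw":1,"dx":0,"dy":0,"dz":0,"yaw":0},{"jaw":1,"dx":0,"dy":0,"dz":0,"yaw":0},{"jaw":1,"dx":0,"dy":0,"dz":0,"yaw":0}])

```text
clock: 14.95
tool_pos: [0.4954, 0.0301, 0.2419]
eef_rot: [0.034, 0.999, 0.004, 0.024]
contact_force: [-0.4, -0.5, 0.0]
opening: 0.007
```

```bash
python3 - <<'E'
from plant import r
from h import *
s=r.get_state();print(s["clock"],s["tool_pos"],s["contact_force"])
for n in("wrist","side","top"):
    d=r.snapshot(n);f=d["frame"][:,:,::-1]
    if n!="top":
        for c,q in blobs(d,"red"): 
            p=ray(d,c,.064,s);u,v=c.astype(int);print(n,c,p.round(4),end=' ')
            # height from depth
            Rm,pp=campose(d,s);K=d["mtx"];Z=d["z_map"][v,u];w=pp+Rm@(np.array([(u-K[0,2])/K[0,0],-(v-K[1,2])/K[1,1],-1])*Z);print(w.round(4))
    if n=="side": f=cv2.resize(f[150:350,230:490],None,fx=3,fy=3)
    cv2.imwrite(f"pics/{n}6.png",f)
E
```

```text
14.95 [0.49537126 0.03008486 0.24191857] [-0.39271095 -0.48708921  0.00800362]
wrist [145.9 134.6] [ 0.4403 -0.0931  0.064 ] [ 0.4398 -0.0932  0.0651]
wrist [537.6 229.2] [0.5342 0.2001 0.064 ] [0.5347 0.2007 0.062 ]
wrist [321.5 313. ] [0.5967 0.0244 0.064 ] [0.6086 0.0233 0.0431]
wrist [ 16.2 344.2] [ 0.6079 -0.2408  0.064 ] [ 0.6068 -0.2397  0.0654]
side [112.9  36.2] [0.1711 1.0773 0.064 ] [0.1807 0.8428 0.182 ]
side [217.7 184.9] [0.3328 0.2384 0.064 ] [0.3318 0.2416 0.0646]
side [353.  220.4] [0.5993 0.0059 0.064 ] [0.6075 0.0224 0.0441]
side [302.9 273. ] [ 0.439 -0.091  0.064] [ 0.4373 -0.0901  0.0636]
side [405.5 305.5] [ 0.6061 -0.2438  0.064 ] [ 0.604  -0.2444  0.0683]
side [496.4 362.6] [ 0.7067 -0.4166  0.064 ] [ 0.705  -0.4162  0.0672]
```

View pics/side6.png

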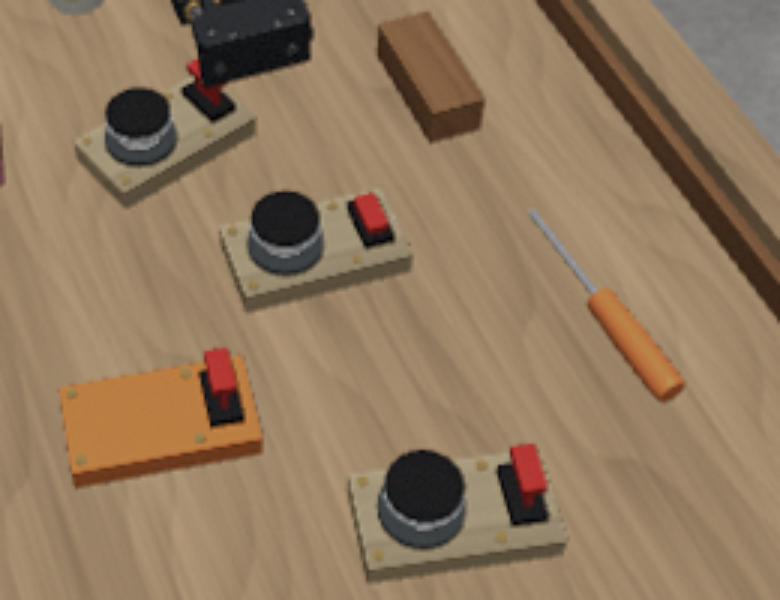

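View pics/wrist6.png

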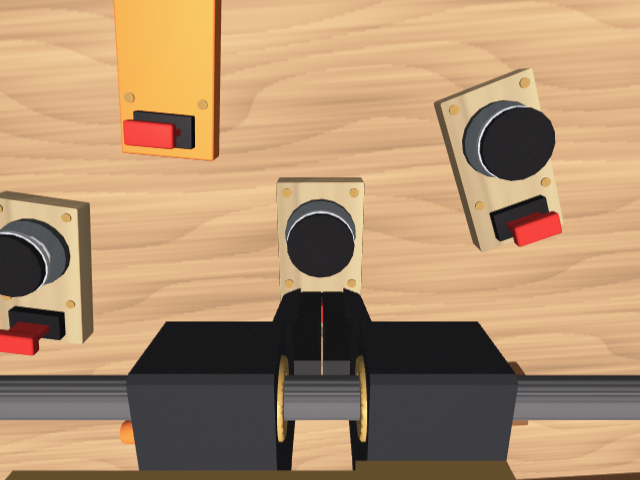

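View pics/top6.png

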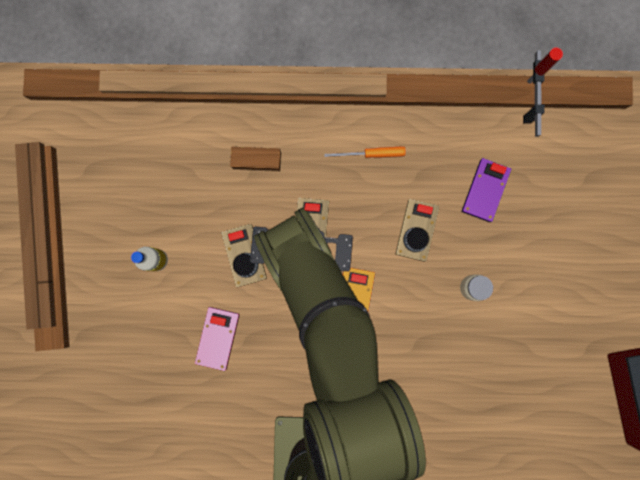

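The middle tag's head sits on its guide, at 43–44 mm by depth and at (370,215) in the side crop. The left and right tags are up, all pads are back up, the bystanders have not moved in the top view, and the arm is clear.

```bash
python3 -c "
from plant import r
print(r.finish_job())"
```

```text
the job is handed in; nothing more can be done
None
```

The middle foot is the softest, and its red tag is now fully down. I handed the job in at about 15 s of the allowed 67 s, with no verdict reported.

I pressed the pads from left to right with the shut fingertips:

| Pad | Depth pressed | Force felt | Spring |
|---|---|---|---|
| Left | 5.3 mm and 12.4 mm | 5.6 N and 10.9 N | medium |
| Middle | 11.9 mm | about 5.4 N | softest |
| Right | 6.9 mm and 10.9 mm | about 12 N and 17.5 N | stiff |

I pushed the middle tag down until it met its stop, about 19 N at 44 mm, then lifted clear.

**Last checks:**
- **Middle tag:** its head reads 43–44 mm high in two cameras.
- **Other tags:** left reads 62 mm and right 65–68 mm, so both are still up. Those readings sit 1–2 mm outside the expected 63–66 mm, roughly the camera calibration error. I never touched either tag.
- **Pads and bystanders:** all three pads look back up and the bystanders look unmoved; I judged both by eye in the pictures, not by measurement.
- **Arm:** it stood at 24 cm with about 0 N on the tool.

No check failed.

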